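# Snap the lid onto the sample flask and keep it pressed

## Robot

A 7-joint arm with a two-finger parallel gripper is mounted at the origin on the work surface. World frame = base frame: x ahead of the robot, y to its left, z up, the work surface at z = 0. Lengths are in m, angles in rad, forces in N, time in s.
With the tool pointing down it reaches from about 0.425 to 0.875 m from the base axis. Payload 4.7 kg.
Tool frame: the origin (TCP) lies on the centre line of the jaws, within the pads' length; the fingertips stand 14 mm ahead of it and the grasp point (between the pads) lies 5 mm behind it; z points along the fingers, x is the direction in which the jaws open and shut, and the axes are right-handed (so a half turn about z gives the same grasp; the last joint's range is limited). The gripper opens to 87 mm and grips with 3 to 60 N. Pads are 19 mm wide; open, the fingers measure 117 mm over their backs; the gripper's body (75 mm by 190 mm) begins 51 mm behind the grasp point.
Start: joints at [-1.138, 0.321, -0.07, 1.45, 0.023, 1.371, -0.057], TCP at [0.264, 0.594, 0.204] pointing down, gripper open.
Joint ranges: [-2.86, 2.86], [-0.3, 2.09], [-1.38, 1.24], [0.06, 2.45], [-1.56, 4.7], [0.09, 2.05], [-2.69, 2.69]. Speed limits (rad/s): [2.57, 2.57, 3.14, 3.14, 3.14, 3.14, 3.14].

## Interface

Orientations are given as a rotation vector (axis times angle).
In Python, from bench import ctrl gives the robot as it stands.
- The arm moves only by the tool drive_tool, never from a script. Its argument "rows" is a list that holds one entry, the list of rows, each a list of 5 numbers: the shift along the tool's x, y, z scaled (see below), then the turn about the tool's z scaled (see below), then the closure in counts, from 0 (fully open) to 255 (shut). In form: [[[dx, dy, dz, spin, jaw], ...]]. A call has 1 to 20 rows; each row is the pose to reach, as a shift and turn from the pose commanded when the call began, along the tool's axes at that moment, turning the shorter way round; what a row does not reach only later rows make up. The controller multiplies each number of a shift by 300 mm and each number of a turn by pi rad. A row lasts 1/8 s, in which the tool goes at most 62.5 mm and 10.7 degrees, less where a joint would pass 70% of its speed; a pose out of reach is approached as far as the arm can. A call with a number of a shift or a turn outside -1 to 1 is refused whole. A call with a gripper value outside its range is refused whole. The fingers move at their own pace and stop on an object; "grip_force" is the grip in N (left out, the last holds). Time passes only in rows, so rows that repeat a pose let the fingers close. It gives the time, the measured TCP pose, the force and the opening at its end, in the units of the state.
- ctrl.get_state(): the state, without advancing time (a new reading comes with each control period).
- ctrl.get_image(name): name is "scene" or "top" or "wrist"; returns a dict with "img" (384x512x3 uint8, blue, green, red), "camera_matrix" (3x3 intrinsics, pixels), "R" (3x3) and "t" (3): a world point X has camera coordinates R X + t. Camera axes: x right, y down, z forward; pixel columns grow to the right and rows downward; lengths in m; the calibration is good to about 2 mm. A picture is of the moment at which its call begins. There is no depth.
- ctrl.close_job(): hands the job in, once; it reports no verdict.
The state is a dict: "time": time; "joint_positions": joint angles; "qd": joint speeds; "joint_torque": joint torques, N m; "position": TCP position; "tool_rot": TCP orientation; "ft_force": force on the tool from outside, world axes, zero at the start; "torque": the same for the moment, N m; "grip_width": opening from 0.0 (shut) to 1.0 (fully open).
Only numpy, scipy, OpenCV 4.12 (cv2) and the standard library are available. Lean on these libraries where they do the work, as an engineer would, in place of code of your own. Each camera call takes 0.05 s, during which the arm holds its last target.

## Task

Take the loose lid from the bench by its knob, set it squarely on the neck of the open flask and press it straight down until you feel the catches click. Do not stop at the click: keep pressing firmly, so that the lid squeezes the sprung rubber gasket in the neck, and finish while still holding the lid pressed down with the gripper. Leave the closed flask, the glass dish, the cup and the marker pen as they are.

Things in the scene. Friction and masses are not known exactly. Their poses are not given: they have to be found in the camera images.
- lid_knob (a point): The loose lid, plain aluminium, 80 g: a skirt 50 mm in diameter and 31 mm high, on its top a round upright knob 24 mm in diameter, 36 mm high (67 mm over all). It stands on the bench open side down. This point is on the lid's axis in the knob, 52 mm above the lid's lower edge: 21 mm above the skirt's flat top, 15 mm below the knob's top. z: the lid's axis, up.
- lid_edge (a point): Centre of the loose lid's lower edge (on the lid's axis, 52 mm below lid_knob). Inside, the skirt is hollow: at the lower edge a lip of 37 mm bore, 3 mm high; above it a groove of 43 mm bore; a flat ceiling 26 mm above the edge.
- flask_mouth (a point): The open flask: plain steel, upright, fixed in a round black holder (90 mm in diameter); body 68 mm in diameter up to 87 mm, then a neck 34 mm in diameter with a black rubber gasket, 29 mm in diameter, standing 5 mm out of its top. This point, fixed to the flask, is the centre of the unpressed gasket's top, 123 mm above the bench; z up. Lid's ceiling on the gasket: lid_knob 26 mm above it.
- flask_catches (a point): On the open flask's axis, 17.7 mm below flask_mouth: four sprung steel balls here stand 3.5 mm out of the neck all round. The lid goes over gasket and neck with 1.5 mm play all round, first rests on the balls (lid_knob 39 mm above flask_mouth) and goes over them when pushed straight down with 8 to 15 N; then the force drops (click), the balls pull the lid down and its ceiling meets the gasket.
- gasket (a joint): How far the flask's rubber gasket is pressed down into the neck, in m: 0 free, 0.005 the end of its travel. It is a spring of 4 N per mm. Only the lid's ceiling, after the click, should press it; 0.003 (12 N) is a good firm press.
- closed_flask: A second flask of the same make, fixed in the same kind of holder, already closed with a lid of its own: bystander, 164 mm high over all with its knob. Origin on its axis at the bench.
- dish: Bystander: flat round glass dish, 63 mm in diameter, 16 mm high, loose. Origin at the centre of its underside.
- cup: Bystander: white plastic cup, 66 mm across the rim, 70 mm high, loose. Origin at the centre of its underside.
- marker: Bystander: marker pen lying flat, 135 mm long, 14 mm wide and 16 mm high, loose, black with a grey cap. Origin under its middle; x along the pen.
Mind the look-alikes: they are no part of the job. What is shaped like the part that bears lid_knob but green is not meant.

How it is judged:
By the outcome, as a careful person would: the job done as asked, in the order asked, and still so for the second after the job is handed in, while the arm keeps its last pose, push and grip.
It also fails if it takes over 45 s, if anything falls off the work surface, if the arm or the gripper's body presses on something with over 40 N, if the wrist force passes 120 N, or if a joint passes its speed limit or range.

## Working session

There is one attempt and no reset: what is moved stays moved. The work goes in short steps, Python scripts to look and compute and a tool call to move; the robot and the scene stay as the last step left them, time stands still between calls to the robot, and variables do not carry over. Pictures are saved under pics/ and viewed, and the job is handed in when it is done.

Besides the shell and the picture viewer there is one more tool, called after "Emit:" as name(argument=value, ...), one argument or row to a line, values as JSON. drive_tool: Moves the arm, as the interface text tells. Its arguments: {"type":"object","properties":{"rows":{"type":"array"},"grip_force":{"type":"number"}},"required":["rows"]}

```bash
mkdir -p pics
cat > h.py <<'E'
import numpy as np, cv2
from bench import ctrl
def grab(n,f):
    d=ctrl.get_image(n); cv2.imwrite('pics/'+f,d['img']); 
    np.savez('pics/'+f[:-4]+'.npz',img=d['img'],K=d['camera_matrix'],R=d['R'],t=d['t']); return d
def load(f): return np.load('pics/'+f+'.npz')
def ray(d,u,v):
    K,R,t=np.array(d['K'] if 'K' in d else d['camera_matrix']),np.array(d['R']),np.array(d['t'])
    r=R.T@np.linalg.inv(K)@np.array([u,v,1.]); return -R.T@t, r/np.linalg.norm(r)
def onz(d,u,v,z):
    c,r=ray(d,u,v); return c+r*(z-c[2])/r[2]
def proj(d,X):
    K=np.array(d['K'] if 'K' in d else d['camera_matrix']); p=K@(np.array(d['R'])@np.array(X)+np.array(d['t'])); return p[:2]/p[2]
E
python3 - <<'E'
from h import *
for n in ['scene','top','wrist']:
    d=grab(n,n+'0.png'); print(n,np.round(-np.array(d['R']).T@d['t'],3))
print(ctrl.get_state())
E
```

```text
scene [1.368 0.069 0.69 ]
top [ 0.582 -0.045  0.765]
wrist [0.205 0.62  0.384]
{'time': 0.15, 'joint_positions': array([-1.13789554,  0.32164209, -0.07013133,  1.45140027,  0.02258798,
        1.37077967, -0.05688742]), 'qd': array([ 6.02620357e-04, -2.23598952e-03,  5.00843240e-04, -4.09046769e-03,
       -6.61079603e-04, -5.87289807e-04, -4.11054872e-05]), 'joint_torque': array([-3.07565042e-04, -4.91795146e+01, -4.04778421e-01, -3.12877929e+01,
       -6.39941893e-02,  4.04899532e-02,  1.15940643e-04]), 'position': array([0.26416526, 0.59341599, 0.20301728]), 'tool_rot': array([ 2.63392663e+00,  1.71078614e+00, -1.84683518e-03]), 'ft_force': array([-0.69499795,  0.61189117, -0.19562875]), 'torque': array([-0.00960577, -0.02547478,  0.02045983]), 'grip_width': 0.9973286533691514}
```

View pics/scene0.png

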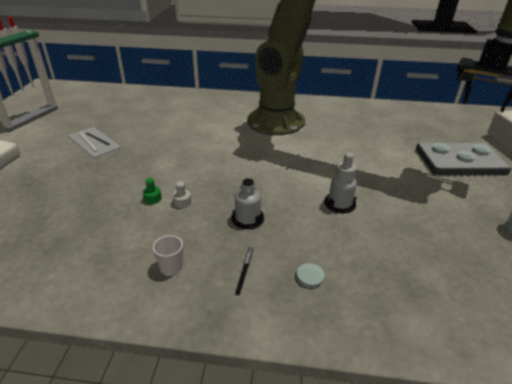

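View pics/top0.png

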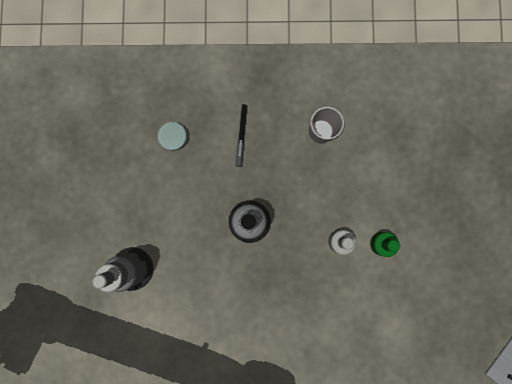

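View pics/wrist0.png

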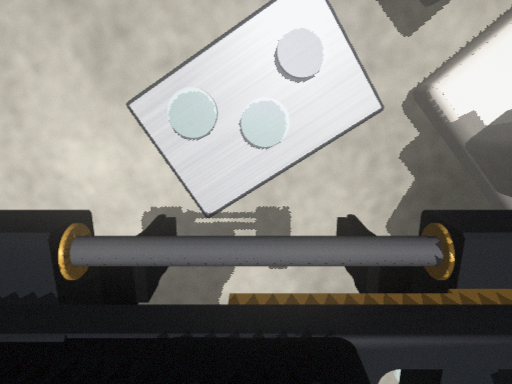

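Run:
```python
from h import *
t=load('top0');s=load('scene0')
a=cv2.resize(t['img'][170:290,200:420],None,fx=3.6,fy=3.6,interpolation=cv2.INTER_CUBIC)
b=cv2.resize(s['img'][160:240,130:290],None,fx=4.9,fy=4.9,interpolation=cv2.INTER_CUBIC)
cv2.imwrite('pics/ca.png',a);cv2.imwrite('pics/cb.png',b)
for f,n in ((t,'t'),(s,'s')):
    g=cv2.cvtColor(f['img'],cv2.COLOR_BGR2GRAY)
    hsv=cv2.cvtColor(f['img'],cv2.COLOR_BGR2HSV)
    for nm,m in (('bright',g>150),('dark',g<45),('green',(hsv[...,1]>150)&(abs(hsv[...,0].astype(int)-60)<15))):
        k,l,st,c=cv2.connectedComponentsWithStats(m.astype(np.uint8))
        for i in range(1,k):
            if 25<st[i][4]<3000 and 150<st[i][0]+0*1+ (0 if n=='t' else 0) <420 or (n=='s' and 25<st[i][4]<3000 and 120<st[i][0]<420):
                if st[i][1]>90: print(n,nm,st[i],np.round(c[i],1))
```

```text
t bright [311 107  32  13  43] [326.9 111.3]
t bright [312 121  20  18 238] [323.2 129.3]
t bright [159 129  22  20  52] [166.7 142.6]
t bright [333 231  19  23 152] [339.3 242.9]
t bright [343 239  10  10  74] [347.7 243.3]
t dark [239 105   8  46 195] [242.6 123.7]
t dark [229 200  43  43 439] [252.5 219.8]
t dark [241 214  16  15 190] [248.4 221. ]
t dark [371 231  15  24  96] [374.9 241. ]
t dark [382 235  15  16 108] [387.5 241.9]
t green [371 233  29  24 501] [384.9 244.3]
s bright [305 265  18  12  50] [315.6 269. ]
s dark [417 145  93  30 558] [458.3 168.3]
s dark [243 179  10   7  57] [247.4 182.1]
s dark [145 183  10  10  55] [149.7 188.1]
s dark [144 194  16   9  80] [151.6 198.9]
s dark [324 195  32  18 239] [336.9 205.7]
s dark [231 211  33  18 265] [246.6 221.7]
s dark [236 264  12  31 117] [241.5 278.4]
s green [144 179  16  25 273] [151.3 192.4]
```

View pics/ca.png

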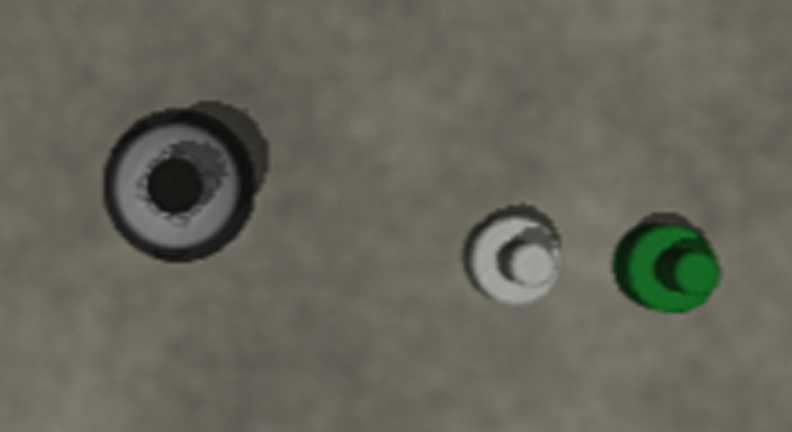

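View pics/cb.png

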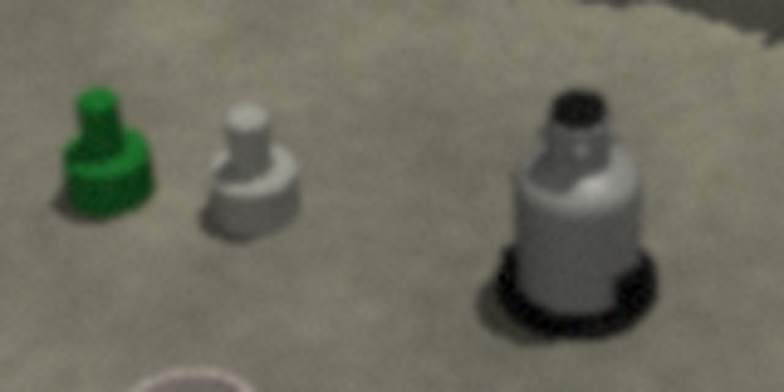

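Run:
```python
from h import *
t=load('top0');s=load('scene0')
def tri(a,b):
    c1,r1=ray(t,*a);c2,r2=ray(s,*b)
    A=np.c_[r1,-r2];k=np.linalg.lstsq(A,c2-c1,rcond=None)[0]
    p,q=c1+k[0]*r1,c2+k[1]*r2; return np.round((p+q)/2,4),np.round(np.linalg.norm(p-q),4)
print('knob top',tri((348.2,243.0),(180.5,183.5)),onz(t,348.2,243.0,.067),onz(s,180.5,183.5,.067))
print('gasket',tri((248.3,221),(247.8,181)),onz(t,248.3,221,.123),onz(s,247.8,181,.123))
# ellipses in top: holder circle & skirt
print('holder outer',onz(t,249.2,221.0,.015))
g=cv2.cvtColor(t['img'],cv2.COLOR_BGR2GRAY)
m=(g>110).astype(np.uint8);m[:225]=0;m[:,:325]=0;m[258:]=0;m[:,362:]=0
c=max(cv2.findContours(m,0,cv2.CHAIN_APPROX_NONE)[0],key=cv2.contourArea)
print(cv2.minEnclosingCircle(c),cv2.boundingRect(c))
# project predicted circles for overlay
for p,z,r in(((348.2,243.),.067,.012),):
    P=onz(t,*p,z); print('pred skirt top centre/edge px',proj(t,[P[0],P[1],.031]),proj(t,[P[0]+.025,P[1],.031]))
for n,gx,gy in (('closed',0,0),):
    print('closed knob', onz(t,99.5,282,.164))
o=[]
for d,n in ((t,'t'),):
    im=cv2.resize(d['img'][170:290,200:420],None,fx=3.6,fy=3.6,interpolation=cv2.INTER_CUBIC)
    P=onz(t,348.2,243,.067);Q=onz(t,248.3,221,.123)
    for C,z,r in((P,.067,.012),(P,.031,.025),(P,0,.025),(Q,.123,.0145),(Q,.087,.034),(Q,0.01,.045)):
        pts=[(np.array(proj(t,[C[0]+r*np.cos(a),C[1]+r*np.sin(a),z]))-[200,170]+.5)*3.6 for a in np.linspace(0,6.3,40)]
        cv2.polylines(im,[np.int32(pts)],1,(0,0,255),1)
    cv2.imwrite('pics/ov.png',im)
```

```text
knob top (array([ 0.5396, -0.2226,  0.0668]), np.float64(0.0031)) [ 0.53983443 -0.22417704  0.067     ] [ 0.54008377 -0.22087296  0.067     ]
gasket (array([ 0.5815, -0.0322,  0.1238]), np.float64(0.0008)) [ 0.58156972 -0.03257002  0.123     ] [ 0.58038377 -0.03190205  0.123     ]
holder outer [ 0.58147879 -0.03229347  0.015     ]
((350.20001220703125, 241.0), 19.303977966308594) (331, 225, 31, 33)
pred skirt top centre/edge px [343.60671948 241.89540062] [343.37667241 229.50270847]
closed knob [0.47942581 0.21463219 0.164     ]
```

View pics/ov.png

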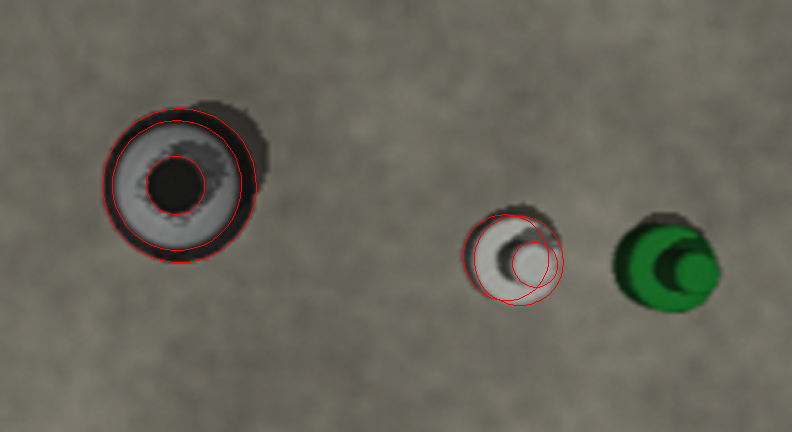

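```bash
cat >> h.py <<'E'
from scipy.spatial.transform import Rotation as Ro
def plan(targets,st=None,ang=None):
    st=st or ctrl.get_state(); R=Ro.from_rotvec(st['tool_rot']).as_matrix(); p=np.array(st['position'])
    print('t',st['time'],'p',np.round(p,4),'xang',np.round(np.degrees(np.arctan2(R[1,0],R[0,0])),2),'tilt',np.round(R[:,2],4),'F',np.round(st['ft_force'],2),'w',round(st['grip_width'],3),'q',np.round(st['joint_positions'],2))
    for X in targets: print(X,'->',np.round(R.T@(np.array(X)-p)/.3,4))
    if ang is not None:
        print('spin',np.round(-((ang-np.degrees(np.arctan2(R[1,0],R[0,0]))+90)%180-90)/180,4))
E
python3 -c "
from h import *
plan([[.42,.33,.27],[.53,.10,.27]],ang=0)"
```

```text
t 0.15 p [0.2642 0.5934 0.203 ] xang 66.01 tilt [-5.0e-04 -1.3e-03 -1.0e+00] F [-0.69  0.61 -0.2 ] w 0.997 q [-1.14  0.32 -0.07  1.45  0.02  1.37 -0.06]
[0.42, 0.33, 0.27] -> [-0.5913  0.8316 -0.2224]
[0.53, 0.1, 0.27] -> [-1.1427  1.4783 -0.2215]
spin 0.3667
```

Emit:
drive_tool(
  rows=[
    [[-0.1,0.15,-0.22,0.05,0],[-0.2,0.3,-0.22,0.1,0],[-0.3,0.44,-0.22,0.15,0],[-0.4,0.58,-0.22,0.2,0],[-0.5,0.71,-0.22,0.25,0],[-0.59,0.83,-0.22,0.3,0],[-0.59,0.83,-0.22,0.36,0]],
  ],
)

```text
time: 1.02
position: [0.4226, 0.3263, 0.2701]
tool_rot: [3.141, 0.013, 0.002]
ft_force: [-1.0, 1.0, 0.2]
grip_width: 1.006
```

```bash
python3 -c "
from h import *
plan([[.53,.05,.27],[.5405,-.2233,.2]],ang=0)"
```

```text
t 1.025 p [0.4226 0.3263 0.2701] xang 0.47 tilt [ 0.0011 -0.001  -1.    ] F [-0.98  1.01  0.2 ] w 1.006 q [-0.89  0.05  0.19  1.64 -0.01  1.45 -0.69]
[0.53, 0.05, 0.27] -> [0.3505 0.9239 0.0015]
[0.5405, -0.2233, 0.2] -> [0.3778 1.8349 0.2358]
spin 0.0026
```

Emit:
drive_tool(
  rows=[
    [[0.06,0.18,0,0,0],[0.13,0.36,0,0,0],[0.2,0.54,0,0,0],[0.27,0.72,0,0,0],[0.35,0.9,0,0,0]],
  ],
)

```text
time: 1.65
position: [0.5311, 0.0616, 0.2699]
tool_rot: [-3.141, -0.035, -0.001]
ft_force: [0.7, -0.1, -0.9]
grip_width: 1.0
```

Emit:
drive_tool(
  rows=[
    [[0.01,0.18,0.05,0,0],[0.02,0.36,0.1,0,0],[0.02,0.54,0.15,0,0],[0.03,0.72,0.2,0,0],[0.03,0.85,0.23,0,0],[0.03,0.92,0.23,0,0],[0.03,0.93,0.23,0,0],[0.03,0.93,0.23,0,0]],
  ],
)

```text
time: 2.65
position: [0.5461, -0.2144, 0.2008]
tool_rot: [-3.141, -0.036, 0.0]
ft_force: [-0.6, -0.2, 0.1]
grip_width: 0.997
```

```bash
python3 -c "
from h import *
plan([[.5405,-.2233,.2],[.5405,-.2233,.05]],ang=0)
grab('wrist','w1.png');grab('top','t1.png')"
```

```text
t 2.65 p [ 0.5461 -0.2144  0.2008] xang 1.31 tilt [-0.e+00  8.e-04 -1.e+00] F [-0.56 -0.17  0.05] w 0.997 q [-0.27  0.22  0.7   1.64 -0.14  1.34  0.47]
[0.5405, -0.2233, 0.2] -> [-0.0195  0.0292  0.0025]
[0.5405, -0.2233, 0.05] -> [-0.0195  0.0296  0.5025]
spin 0.0073
```

View pics/w1.png

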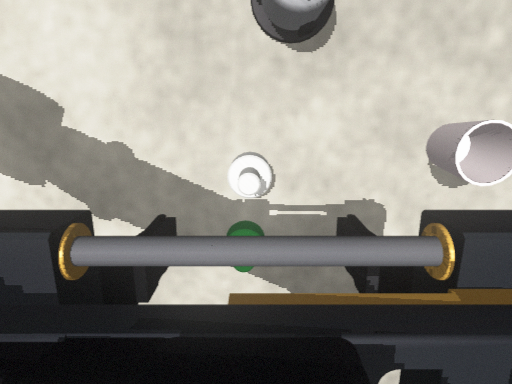

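View pics/t1.png

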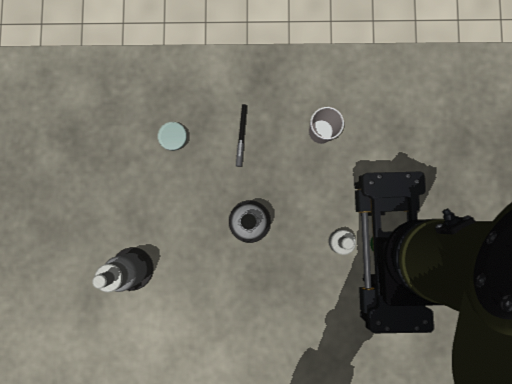

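The wrist view shows the aluminium lid's knob top at (249,183), the green look-alike at (244,245) and the cup at (485,152). I'll use the aluminium one because it isn't green.

Run:
```python
from h import *
w=load('w1')
im=w['img'][140:210,210:290]
cv2.imwrite('pics/cw1.png',cv2.resize(im,None,fx=8,fy=8,interpolation=cv2.INTER_CUBIC))
print(onz(w,249,183,.067))
print('cam',-w['R'].T@w['t'], 'TCP px',proj(w,[.5461,-.2144,.2008]),proj(w,[.5461,-.2144,.067]))
```

```text
[ 0.53999404 -0.22137796  0.067     ]
cam [ 0.54549225 -0.14896838  0.38149201] TCP px [254.55774593 221.71688569] [255.16127275 176.40867569]
```

View pics/cw1.png

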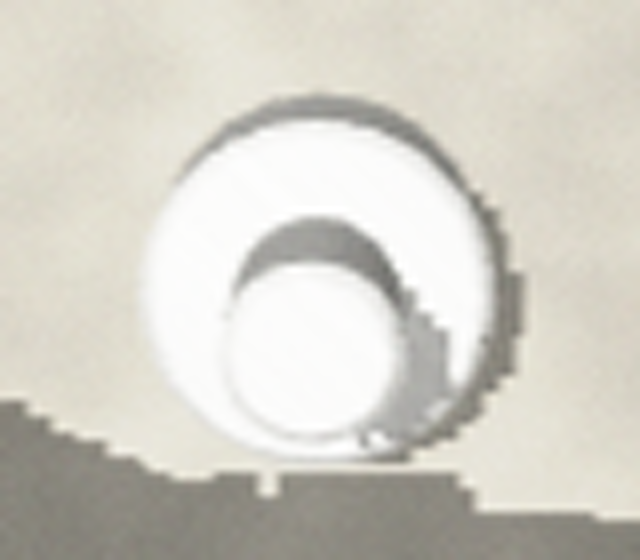

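Emit:
drive_tool(
  rows=[
    [[-0.02,0.027,0,0,0],[-0.02,0.027,0.15,0,0],[-0.02,0.027,0.3,0,0],[-0.02,0.027,0.4,0,0],[-0.02,0.027,0.46,0,0],[-0.02,0.027,0.505,0,0],[-0.02,0.027,0.505,0,0],[-0.02,0.027,0.505,0,0]],
  ],
)

```text
time: 3.75
position: [0.541, -0.2241, 0.0504]
tool_rot: [3.141, 0.035, 0.003]
ft_force: [0.2, 0.6, -0.6]
grip_width: 1.0
```

```bash
python3 -c "
from h import *
plan([[.54,-.2225,.0485]])
grab('wrist','w2.png')"
```

```text
t 3.75 p [ 0.541  -0.2241  0.0504] xang 1.27 tilt [ 1.8e-03 -5.0e-04 -1.0e+00] F [ 0.23  0.6  -0.56] w 1.0 q [-0.21  0.36  0.67  1.81 -0.25  1.06  0.57]
[0.54, -0.2225, 0.0485] -> [-0.0031 -0.0055  0.0064]
```

View pics/w2.png

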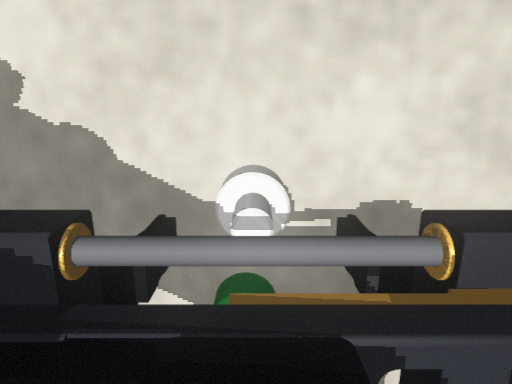

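Emit:
drive_tool(
  rows=[
    [[-0.003,-0.004,0.005,0,0],[-0.003,-0.004,0.005,0,100],[-0.003,-0.004,0.005,0,150],[-0.003,-0.004,0.005,0,170],[-0.003,-0.004,0.005,0,185],[-0.003,-0.004,0.005,0,200],[-0.003,-0.004,0.005,0,255],[-0.003,-0.004,0.005,0,255],[-0.003,-0.004,0.005,0,255]],
  ],
  grip_force=50,
)

```text
time: 4.92
position: [0.5403, -0.2234, 0.0497]
tool_rot: [3.141, 0.034, 0.004]
ft_force: [-1.8, 0.8, 9.3]
grip_width: 0.176
```

```bash
python3 -c "
from h import *
plan([[.5812,-.0323,.25]])"
```

```text
t 4.925 p [ 0.5403 -0.2234  0.0497] xang 1.25 tilt [ 2.5e-03 -8.0e-04 -1.0e+00] F [-1.77  0.77  9.26] w 0.176 q [-0.21  0.36  0.67  1.82 -0.25  1.05  0.57]
[0.5812, -0.0323, 0.25] -> [ 0.1518 -0.6334 -0.6677]
```

```bash
python3 -c "
from h import *
grab('wrist','w3.png');grab('scene','s3.png')
s=load('s3');cv2.imwrite('pics/cs3.png',cv2.resize(s['img'][120:230,110:270],None,fx=5,fy=5,interpolation=cv2.INTER_CUBIC));plan([])"
```

```text
t 5.025 p [ 0.5405 -0.2238  0.0507] xang 1.23 tilt [ 3.e-03 -8.e-04 -1.e+00] F [-2.31 -0.56 10.56] w 0.079 q [-0.21  0.36  0.67  1.81 -0.25  1.05  0.57]
```

View pics/w3.png

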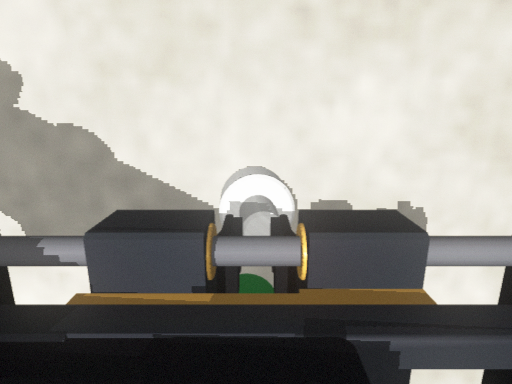

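View pics/cs3.png

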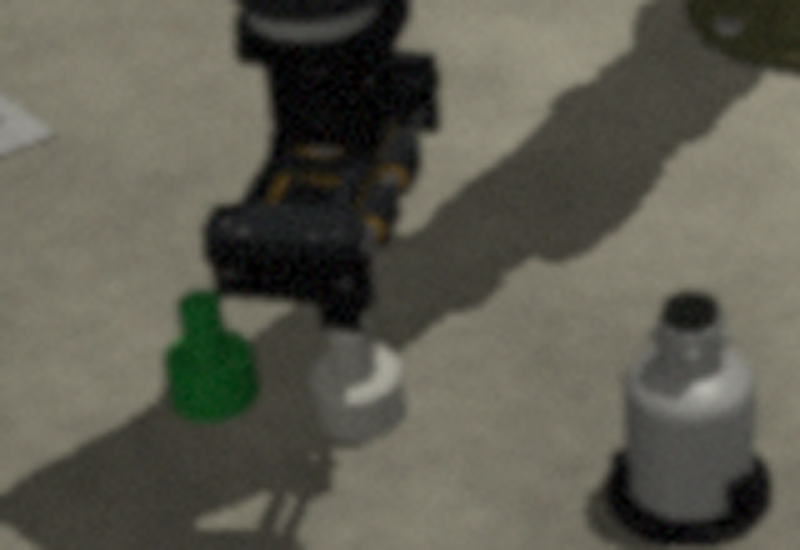

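```bash
python3 -c "
from h import *
for i in range(3):
    d=grab('wrist','w4.png');s=ctrl.get_state();print(s['time'],s['position'],s['ft_force'],s['grip_width'])
cv2.imwrite('pics/cw4.png',cv2.resize(d['img'][150:310,170:340],None,fx=3.5,fy=3.5,interpolation=cv2.INTER_CUBIC))"
```

```text
5.075 [ 0.53998437 -0.2239124   0.05044467] [-6.62435917  0.59389902 15.2485925 ] 0.05074175189362744
5.125 [ 0.53920933 -0.22402338  0.05042164] [-7.97344557  0.34069389 17.00257539] 0.033850144576031777
5.175 [ 0.53881042 -0.22415497  0.05046567] [-7.33276207 -0.12839446 18.4657875 ] 0.020676781266688923
```

View pics/cw4.png

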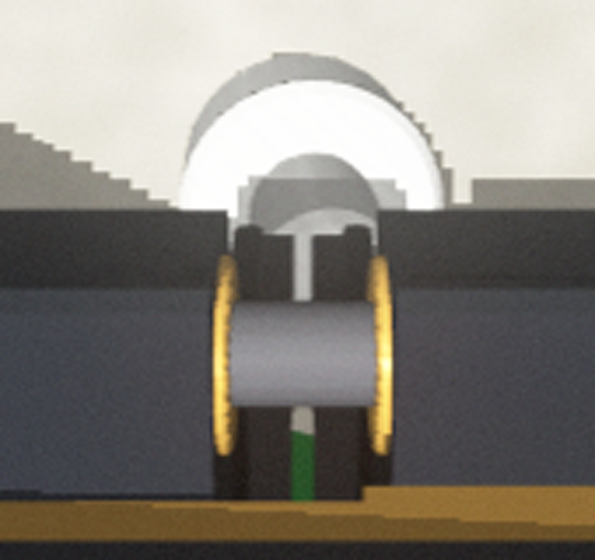

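Run:
```python
from h import *
for n in ['w2','w3','w4','s3','w1']:
    d=load(n)
    print(n,'cam',-d['R'].T@d['t'],'knobtop',proj(d,[.54,-.2225,.067]),'skirt top c',proj(d,[.54,-.2225,.031]),'TCP',proj(d,[.540,-.2235,.050]),'tip',proj(d,[.540,-.2235,.036]))
d=load('w2');cv2.imwrite('pics/cw2.png',cv2.resize(d['img'][150:310,150:350],None,fx=4,fy=4,interpolation=cv2.INTER_CUBIC))
s=load('s3');cv2.imwrite('pics/cs3b.png',cv2.resize(s['img'][165:215,135:215],None,fx=10,fy=10,interpolation=cv2.INTER_CUBIC))
```

```text
w2 cam [ 0.54003462 -0.1584234   0.23110831] knobtop [252.82845633 229.27142221] skirt top c [253.26004531 209.28366823] TCP [253.01889957 220.49312438] tip [253.17789736 213.12686749]
w3 cam [ 0.53928005 -0.15773033  0.23036985] knobtop [254.0331634  230.87045688] skirt top c [254.23350651 210.54687638] TCP [254.10292641 221.91819728] tip [254.17796027 214.43099884]
w4 cam [ 0.53854275 -0.15831611  0.23108197] knobtop [256.00532232 229.47415802] skirt top c [255.97994738 209.44562804] TCP [255.95653399 220.67441879] tip [255.94967549 213.29333209]
s3 cam [1.36787295 0.06908788 0.69037181] knobtop [179.92400543 183.43211191] skirt top c [181.1874677  193.97635948] TCP [180.17133459 188.43349424] tip [180.66207444 192.50610324]
w1 cam [ 0.54549225 -0.14896838  0.38149201] knobtop [248.98637258 184.07536286] skirt top c [249.67598389 176.81546435] TCP [249.31297138 181.37367708] tip [249.57209224 178.61744406]
```

View pics/cs3b.png

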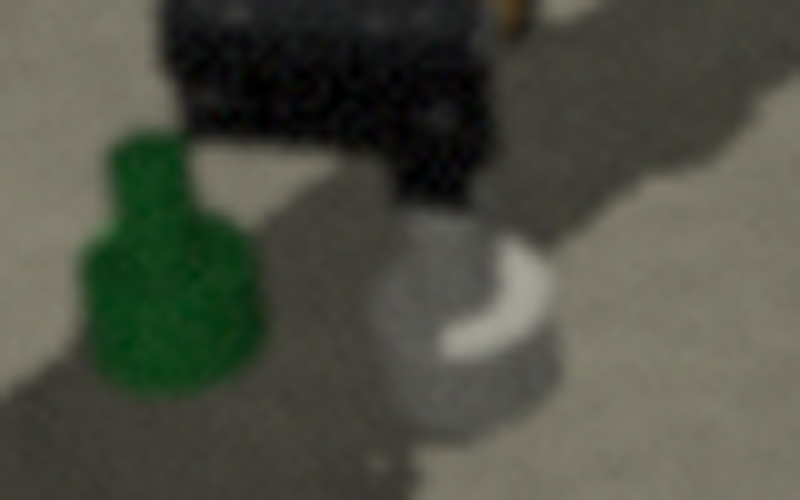

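View pics/cw2.png

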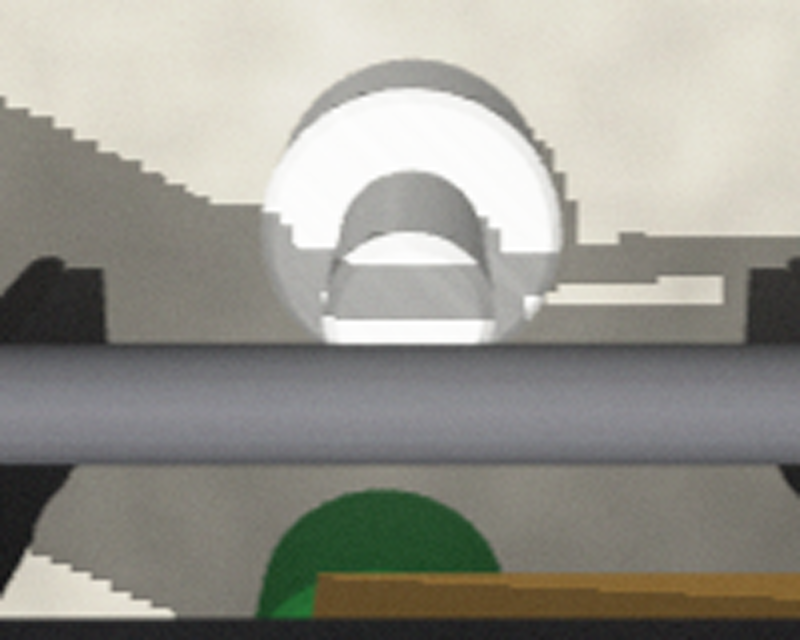

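Run:
```python
from h import *
d=load('w2');print(d['K'],d['R'])
p=np.array([.541,-.2241,.0504])
# inner tip corner candidates: left finger inner edge col 176, right 337, row ~215
for z in (.036,.045,.055,.065,.075):
    print(z,[np.round(proj(d,[.541+sx*.0435,-.2241+sy*.0095,z]),1) for sx in(-1,1) for sy in(-1,1)])
```

```text
[[317.53410081   0.         256.03915236]
 [  0.         317.53410081 188.61307988]
 [  0.           0.           1.        ]] [[ 0.99975213  0.02218328  0.00189386]
 [ 0.02106294 -0.9699531   0.24237849]
 [ 0.0072137  -0.24227852 -0.97017992]]
0.036 [array([187.7, 226.5]), array([186.9, 198.5]), array([320.8, 229.2]), array([323. , 201.3])]
0.045 [array([184.8, 231.7]), array([183.8, 202.5]), array([323.7, 234.5]), array([326. , 205.5])]
0.055 [array([181.1, 238. ]), array([180. , 207.4]), array([327.2, 240.9]), array([329.7, 210.5])]
0.065 [array([177.1, 244.9]), array([175.8, 212.9]), array([331.1, 248. ]), array([333.8, 216.1])]
0.075 [array([172.6, 252.7]), array([171.1, 219. ]), array([335.4, 255.9]), array([338.4, 222.4])]
```

Run:
```python
from h import *
d=load('w2');cv2.imwrite('pics/cw2b.png',cv2.resize(d['img'][180:310,110:390],None,fx=2.8,fy=2.8,interpolation=cv2.INTER_CUBIC)*1)
g=cv2.convertScaleAbs(d['img'][180:310,110:250],alpha=3.0,beta=10);cv2.imwrite('pics/cw2c.png',cv2.resize(g,None,fx=4.5,fy=4.5,interpolation=cv2.INTER_CUBIC))
```

```text
(no output)
```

View pics/cw2c.png

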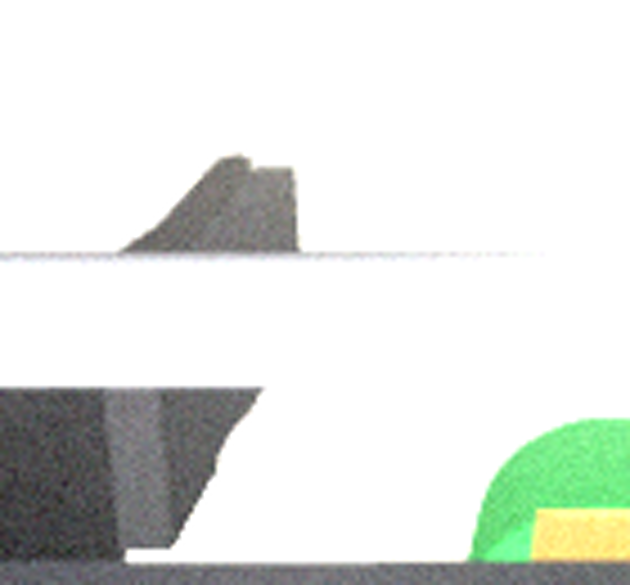

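Run:
```python
from h import *
d=load('s3')
def onx(u,v,x):
    c,r=ray(d,u,v);return c+r*(x-c[0])/r[0]
print(onx(165,178.7,.635),onx(184,180,.635),onx(165,178.7,.56))
print('finger tip',onx(178.2,185,.55),onx(178.2,186,.55))
```

```text
[ 0.635      -0.22470764  0.14885043] [ 0.635      -0.17795592  0.14975186] [ 0.56       -0.25477378  0.09343277]
finger tip [ 0.55       -0.22431299  0.06877941] [ 0.55       -0.22465846  0.06540903]
```

The fingers shut over the knob top instead of around it. Both the scene and wrist views put the fingertips at z ≈ 0.067 m, about 31 mm above where the reported TCP would have them. I'll open, re-check, and go by what the cameras and contact show.

Emit:
drive_tool(
  rows=[
    [[0,0,0,0,0],[0,0,0,0,0],[0,0,0,0,0],[0,0,0,0,0],[0,0,-0.03,0,0],[0,0,-0.03,0,0],[0,0,-0.03,0,0],[0,0,-0.03,0,0]],
  ],
)

```text
time: 6.18
position: [0.5388, -0.2223, 0.0563]
tool_rot: [-3.141, -0.035, 0.001]
ft_force: [0.3, 1.3, 0.5]
grip_width: 0.848
```

```bash
python3 -c "
from h import *
plan([[.54,-.2225,.02]])
d=grab('wrist','w5.png');grab('scene','s5.png')
s=load('s5');cv2.imwrite('pics/cs5.png',cv2.resize(s['img'][140:230,110:270],None,fx=5,fy=5,interpolation=cv2.INTER_CUBIC))
print(np.array(proj(d,[.54,-.2225,.067])),proj(d,[.54,-.2105,.067]))
"
```

```text
t 6.175 p [ 0.5388 -0.2223  0.0563] xang 1.27 tilt [-9.e-04  3.e-04 -1.e+00] F [0.31 1.27 0.5 ] w 0.848 q [-0.22  0.35  0.67  1.81 -0.24  1.07  0.56]
[0.54, -0.2225, 0.02] -> [0.0042 0.0008 0.1212]
[256.67532436 228.45524865] [257.16057512 208.33770235]
```

View pics/w5.png

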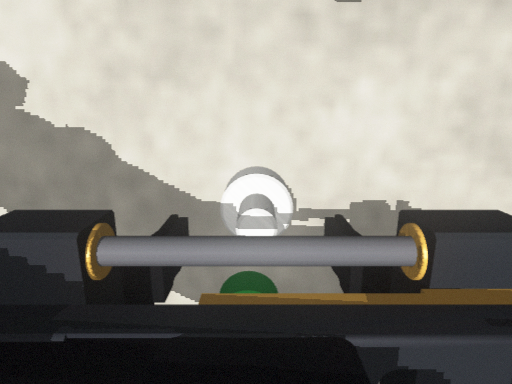

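View pics/cs5.png

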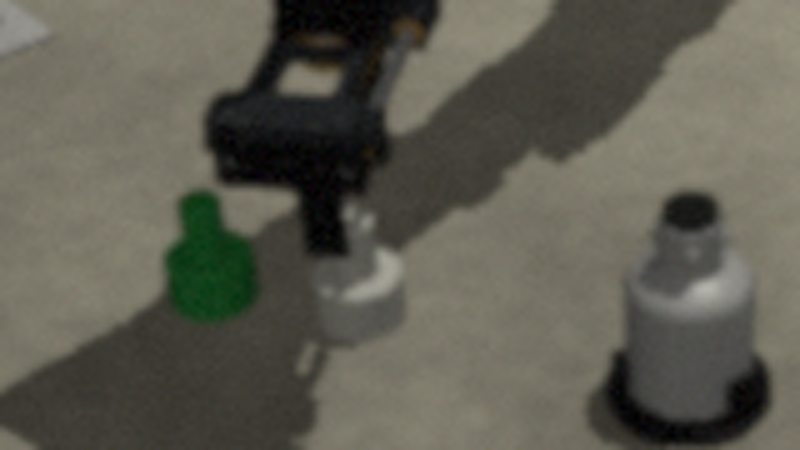

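Emit:
drive_tool(
  rows=[
    [[0.004,0,0,0,0],[0.004,0,0,0,0],[0.004,0,0.03,0,0],[0.004,0,0.06,0,0],[0.004,0,0.09,0,0],[0.004,0,0.11,0,0],[0.004,0,0.12,0,0],[0.004,0,0.12,0,0]],
  ],
)

```text
time: 7.28
position: [0.5403, -0.2225, 0.0207]
tool_rot: [-3.141, -0.034, 0.0]
ft_force: [-0.3, -0.1, 0.4]
grip_width: 1.001
```

```bash
python3 -c "
from h import *
plan([[.54,-.2225,.02]])
d=grab('wrist','w6.png');grab('scene','s6.png')
s=load('s6');cv2.imwrite('pics/cs6.png',cv2.resize(s['img'][160:220,130:230],None,fx=8,fy=8,interpolation=cv2.INTER_CUBIC))
def onx(u,v,x):
    c,r=ray(s,u,v);return c+r*(x-c[0])/r[0]
"
```

```text
t 7.275 p [ 0.5403 -0.2225  0.0207] xang 1.26 tilt [-2.e-04  1.e-04 -1.e+00] F [-0.31 -0.07  0.37] w 1.001 q [-0.2   0.4   0.65  1.83 -0.28  1.    0.59]
[0.54, -0.2225, 0.02] -> [-0.0011 -0.      0.0023]
```

View pics/w6.png

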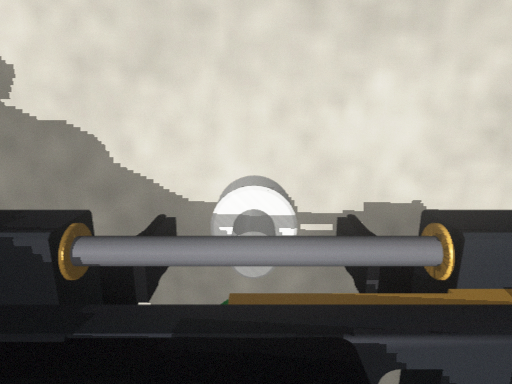

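View pics/cs6.png

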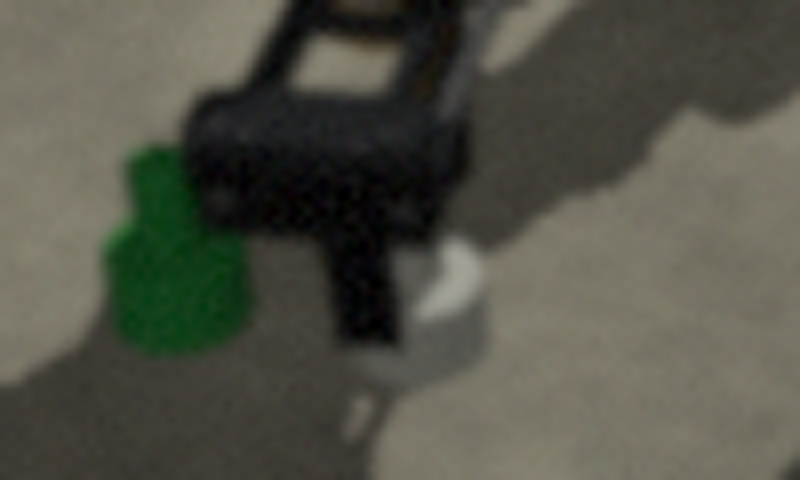

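```bash
python3 -c "
from h import *
s=load('s6')
for x in(.585,.598):
    c,r=ray(s,176,203.);print(c+r*(x-c[0])/r[0])"
```

```text
[ 0.585      -0.2240225   0.03461837]
[ 0.598      -0.21915526  0.04550748]
```

Emit:
drive_tool(
  rows=[
    [[0,0,0,0,120],[0,0,0,0,150],[0,0,0,0,170],[0,0,0,0,180],[0,0,0,0,190],[0,0,0,0,190]],
  ],
  grip_force=20,
)

```text
time: 8.12
position: [0.5404, -0.2225, 0.0208]
tool_rot: [-3.141, -0.035, -0.0]
ft_force: [-0.5, 0.1, -0.7]
grip_width: 0.406
```

Emit:
drive_tool(
  rows=[
    [[0,0,0,0,200],[0,0,0,0,220],[0,0,0,0,255],[0,0,0,0,255],[0,0,0,0,255],[0,0,0,0,255]],
  ],
  grip_force=50,
)

```text
time: 8.88
position: [0.5404, -0.2224, 0.0208]
tool_rot: [-3.141, -0.035, -0.0]
ft_force: [-1.0, -0.0, -0.6]
grip_width: 0.263
```

```bash
python3 -c "
from h import *
plan([])
grab('wrist','w7.png')"
```

```text
t 8.875 p [ 0.5404 -0.2224  0.0208] xang 1.27 tilt [ 0.e+00  1.e-04 -1.e+00] F [-1.04 -0.01 -0.6 ] w 0.263 q [-0.2   0.4   0.65  1.83 -0.28  1.    0.59]
```

View pics/w7.png

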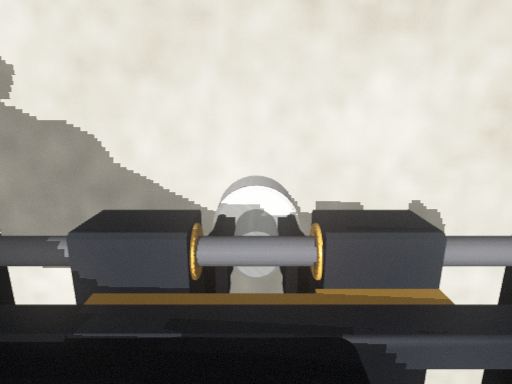

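Emit:
drive_tool(
  rows=[
    [[0,0,-0.05,0,255],[0,0,-0.15,0,255],[0,0,-0.3,0,255],[0,0,-0.45,0,255],[0,0,-0.6,0,255],[0,0,-0.6,0,255],[0,0,-0.6,0,255]],
  ],
)

```text
time: 9.8
position: [0.5402, -0.2224, 0.201]
tool_rot: [-3.141, -0.035, -0.001]
ft_force: [-0.7, 0.5, -2.7]
grip_width: 0.262
```

```bash
python3 -c "
from h import *
plan([[.5812,-.0323,.175]],ang=0)
grab('wrist','w8.png')
grab('scene','s8.png')"
```

```text
t 9.8 p [ 0.5402 -0.2224  0.201 ] xang 1.26 tilt [ 3.e-04  4.e-04 -1.e+00] F [-0.66  0.49 -2.69] w 0.262 q [-0.27  0.21  0.71  1.65 -0.14  1.33  0.49]
[0.5812, -0.0323, 0.175] -> [ 0.1506 -0.6304  0.087 ]
spin 0.007
```

View pics/s8.png

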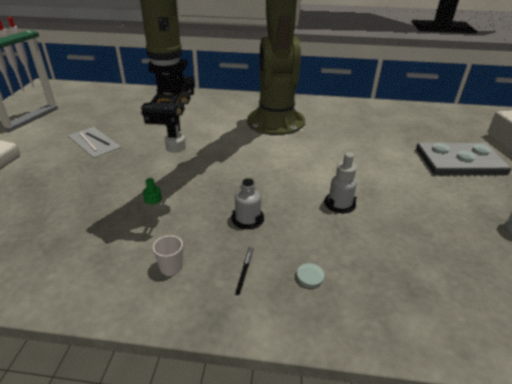

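View pics/w8.png

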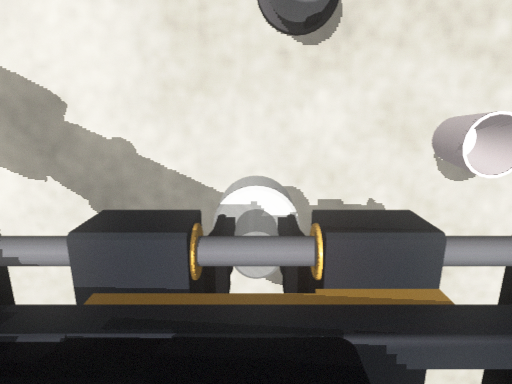

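Emit:
drive_tool(
  rows=[
    [[0.03,-0.12,0,0,255],[0.06,-0.24,0,0,255],[0.09,-0.36,0,0,255],[0.12,-0.48,0,0,255],[0.14,-0.58,0.03,0,255],[0.15,-0.63,0.07,0,255],[0.15,-0.63,0.07,0,255],[0.15,-0.63,0.07,0,255],[0.15,-0.63,0.07,0,255]],
  ],
)

```text
time: 11.02
position: [0.5813, -0.0344, 0.1804]
tool_rot: [3.141, 0.031, 0.001]
ft_force: [0.3, 0.4, -0.9]
grip_width: 0.263
```

```bash
python3 -c "
from h import *
plan([[.5812,-.0323,.175]],ang=0)
grab('wrist','w9.png')
grab('top','t9.png')
s=grab('scene','s9.png')
cv2.imwrite('pics/cs9.png',cv2.resize(s['img'][110:240,190:300],None,fx=4.5,fy=4.5,interpolation=cv2.INTER_CUBIC))
w=load('w9');cv2.imwrite('pics/cw9.png',cv2.resize(w['img'][150:290,160:350],None,fx=4,fy=4,interpolation=cv2.INTER_CUBIC))
"
```

```text
t 11.025 p [ 0.5813 -0.0344  0.1804] xang 1.11 tilt [ 8.e-04 -4.e-04 -1.e+00] F [ 0.25  0.4  -0.9 ] w 0.263 q [-0.5   0.21  0.59  1.68 -0.12  1.29  0.13]
[0.5812, -0.0323, 0.175] -> [-0.0001 -0.0072  0.0179]
spin 0.0062
```

View pics/cs9.png

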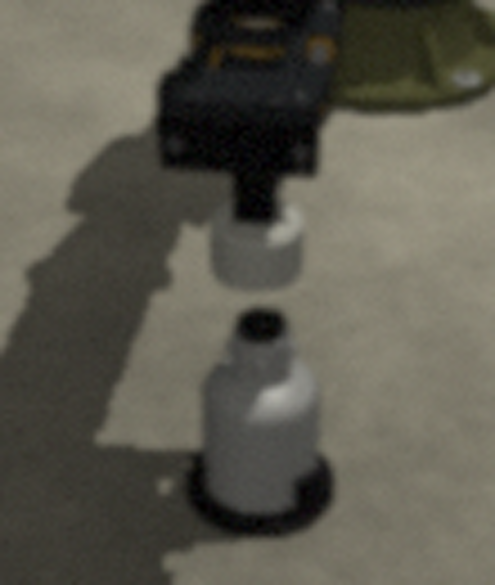

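View pics/cw9.png

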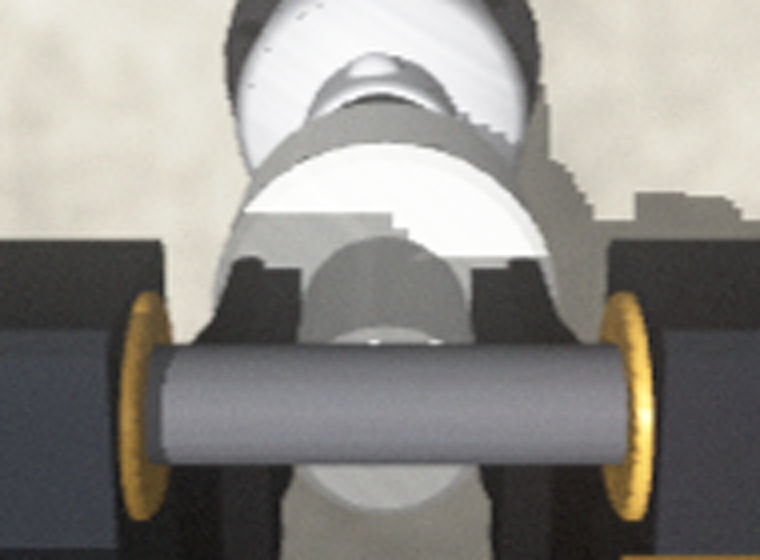

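View pics/t9.png

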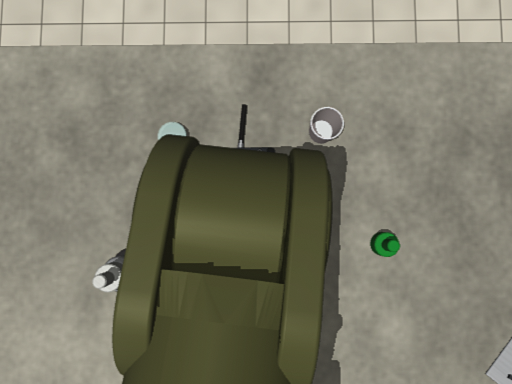

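Run:
```python
from h import *
s=load('s9');w=load('w9')
for y in(-.0323,-.0344): print('scene cols',y,[np.round(proj(s,[.5812,y,z]),1) for z in(.175,.16,.123,.105,.06,.01)])
g=cv2.GaussianBlur(cv2.cvtColor(s['img'],cv2.COLOR_BGR2GRAY),(3,3),0).astype(int)
for r in (162,165,168,170,181,184,196,200,204,208): print(r,g[r,226:268])
# wrist: flask body-shoulder/holder & lid outlines in x
print('wrist axis flask',[np.round(proj(w,[.5812,-.0323,z]),1) for z in(.0,.087,.123)],'lid', [np.round(proj(w,[.5813,-.0344,z]),1) for z in(.16,.1905,.2265)])
gw=cv2.cvtColor(w['img'],cv2.COLOR_BGR2GRAY)
cv2.imwrite('pics/cw9b.png',cv2.resize(w['img'][100:250,170:340],None,fx=4,fy=4,interpolation=cv2.INTER_CUBIC))
o=cv2.resize(w['img'][60:290,140:370],None,fx=2.6,fy=2.6,interpolation=cv2.INTER_CUBIC)
for C,z,r,c in(((.5812,-.0323),.087,.034,(0,0,255)),((.5812,-.0323),.115,.017,(0,0,255)),((.5812,-.0323),.0,.045,(0,0,255)),((.5813,-.0344),.1905,.025,(255,0,0)),((.5813,-.0344),.1595,.025,(255,0,0)),((.5813,-.0344),.2265,.012,(255,0,0))):
    pts=[(np.array(proj(w,[C[0]+r*np.cos(a),C[1]+r*np.sin(a),z]))-[140,60]+.5)*2.6 for a in np.linspace(0,6.3,60)]
    cv2.polylines(o,[np.int32(pts)],1,c,1)
cv2.imwrite('pics/ow9.png',o)
o=cv2.resize(s['img'][110:240,190:300],None,fx=4.5,fy=4.5,interpolation=cv2.INTER_CUBIC)
for C,z,r,c in(((.5812,-.0323),.087,.034,(0,0,255)),((.5812,-.0323),.123,.0145,(0,0,255)),((.5812,-.0323),.0,.045,(0,0,255)),((.5813,-.0344),.1905,.025,(255,0,0)),((.5813,-.0344),.1595,.025,(255,0,0))):
    pts=[(np.array(proj(s,[C[0]+r*np.cos(a),C[1]+r*np.sin(a),z]))-[190,110]+.5)*4.5 for a in np.linspace(0,6.3,60)]
    cv2.polylines(o,[np.int32(pts)],1,c,1)
cv2.imwrite('pics/os9.png',o)
```

```text
scene cols -0.0323 [array([247.7, 163.6]), array([247.7, 168.8]), array([247.6, 181.2]), array([247.6, 187. ]), array([247.4, 201. ]), array([247.3, 215.7])]
scene cols -0.0344 [array([246.9, 163.6]), array([246.8, 168.7]), array([246.8, 181.1]), array([246.7, 186.9]), array([246.6, 200.9]), array([246.5, 215.6])]
162 [ 63  65  72  88 109 122 127 127 126 119 104  89  82  82  84  85  84  84
  84  84  84  85  93 112 133 146 150 146 138 125 116 117 124 129 130 132
 133 134 135 136 137 137]
165 [ 68  77  94 111 122 126 128 128 127 120 104  86  77  78  81  84  86  87
  89  90  91  91  93  96  99  98  94  90  88  87  94 110 123 129 131 132
 132 131 131 131 132 133]
168 [ 78 100 118 127 129 129 128 128 128 123 108  89  79  78  80  82  84  86
  87  87  87  88  88  87  86  85  84  84  84  85  95 111 124 130 132 133
 133 133 133 132 132 132]
170 [ 70  86 107 122 127 127 127 127 128 125 114  98  84  79  80  82  84  85
  86  87  88  87  87  87  86  84  83  83  85  91 102 115 125 128 128 128
 129 130 131 131 130 130]
181 [117 117 117 117 117 115 116 117 118 118 119 119 119 119 115 102  77  45
  2
[... 436 characters left out ...]
21 120 121]
200 [111 112 114 115 115 115 114 110  97  80  71  70  73  76  79  82  83  84
  87  96 111 127 139 144 146 145 143 139 133 128 122 114 104  96  96 104
 113 116 117 118 120 123]
204 [112 112 111 112 112 112 112 108  95  79  68  66  69  73  75  76  77  80
  85  89  91  92  93  93  92  90  88  86  84  82  81  81  81  83  91 102
 110 113 116 118 120 122]
208 [110 108 107 107 107 107 108 104  92  76  67  66  69  71  73  74  75  77
  77  78  78  79  79  79  78  77  77  77  76  77  78  78  79  83  94 107
 116 119 119 119 118 118]
wrist axis flask [array([255.1, 166.1]), array([254.9, 183.2]), array([254.8, 193.7])] lid [array([254.7, 211.1]), array([254.6, 227.7]), array([254.3, 256. ])]
```

View pics/ow9.png

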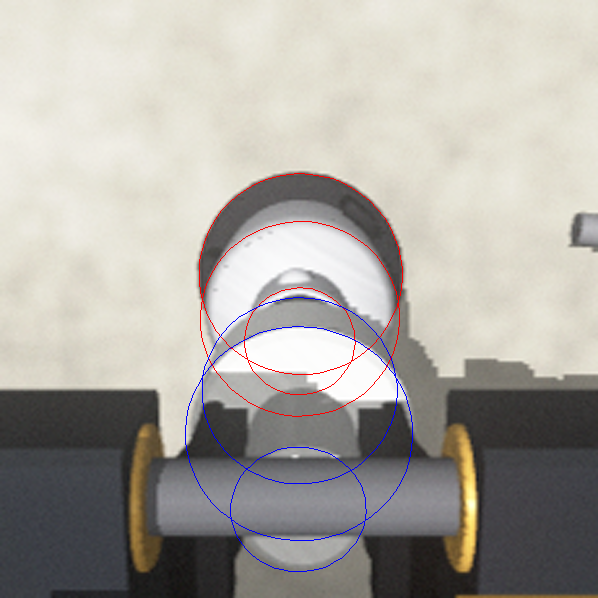

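View pics/os9.png

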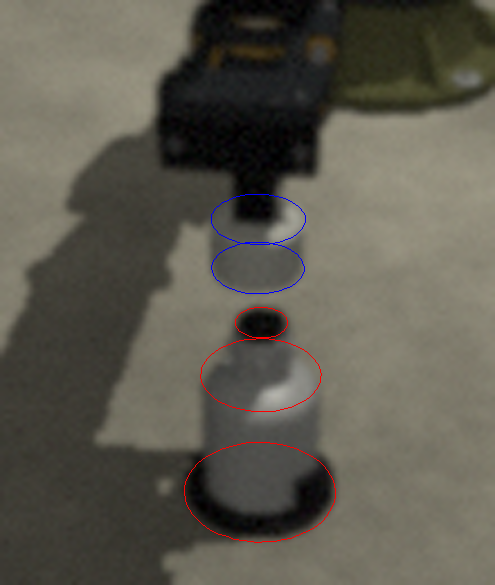

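Emit:
drive_tool(
  rows=[
    [[0,-0.008,0,0,255],[0,-0.008,0.02,0,255],[0,-0.008,0.05,0,255],[0,-0.008,0.08,0,255],[0,-0.008,0.1,0,255],[0,-0.008,0.11,0,255],[0,-0.008,0.11,0,255]],
  ],
)

```text
time: 12.05
position: [0.5811, -0.0302, 0.1467]
tool_rot: [3.141, 0.034, -0.0]
ft_force: [-0.8, -0.2, -1.5]
grip_width: 0.264
```

Run:
```python
from h import *
plan([[.5812,-.0323,.138]])
s=grab('scene','s10.png');w=grab('wrist','w10.png')
a=cv2.resize(s['img'][150:220,215:280],None,fx=8,fy=8,interpolation=cv2.INTER_CUBIC)
b=cv2.resize(w['img'][130:270,180:330],None,fx=4,fy=4,interpolation=cv2.INTER_CUBIC)
cv2.imwrite('pics/c10.png',a);cv2.imwrite('pics/d10.png',b)
g=cv2.GaussianBlur(cv2.cvtColor(s['img'],cv2.COLOR_BGR2GRAY),(3,3),0).astype(int)
for r in (176,178,180,204,207): print(r,g[r,230:266])
```

```text
t 12.05 p [ 0.5811 -0.0302  0.1467] xang 1.26 tilt [-2.e-04 -0.e+00 -1.e+00] F [-0.82 -0.22 -1.53] w 0.264 q [-0.5   0.23  0.58  1.72 -0.14  1.23  0.14]
[0.5812, -0.0323, 0.138] -> [0.0002 0.007  0.0289]
176 [122 123 124 124 125 126 125 117 101  84  78  81  84  86  88  89  90  91
  91  93  98 107 112 110 105  98  93  93 102 113 120 122 123 124 125 126]
178 [122 121 121 120 120 120 120 112  97  82  77  79  82  84  86  88  89  88
  88  89  89  88  87  86  84  83  84  91 104 117 122 123 123 124 125 125]
180 [118 117 117 117 118 118 116 110  96  83  77  78  81  84  86  87  88  88
  88  88  87  86  85  84  83  83  85  91 104 116 122 123 123 125 126 127]
204 [112 113 113 109  96  79  69  68  69  72  74  76  78  80  81  83  86  90
  92  92  91  90  89  87  85  82  82  82  81  83  90 102 110 113 116 119]
207 [105 108 109 104  92  76  67  66  68  71  73  75  76  78  79  79  79  80
  80  79  79  79  78  77  77  78  78  78  79  82  91 104 114 117 117 118]
```

View pics/c10.png

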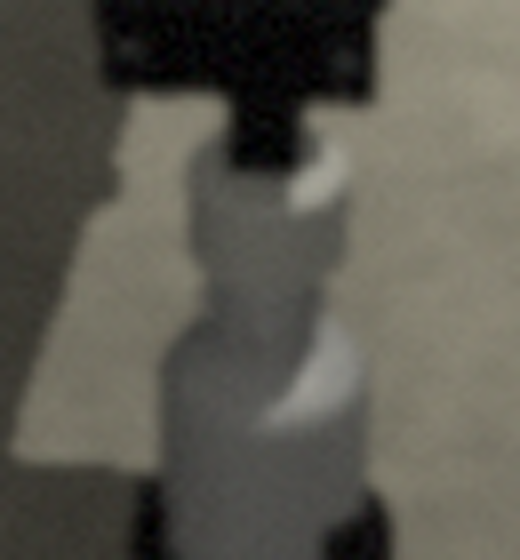

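View pics/d10.png

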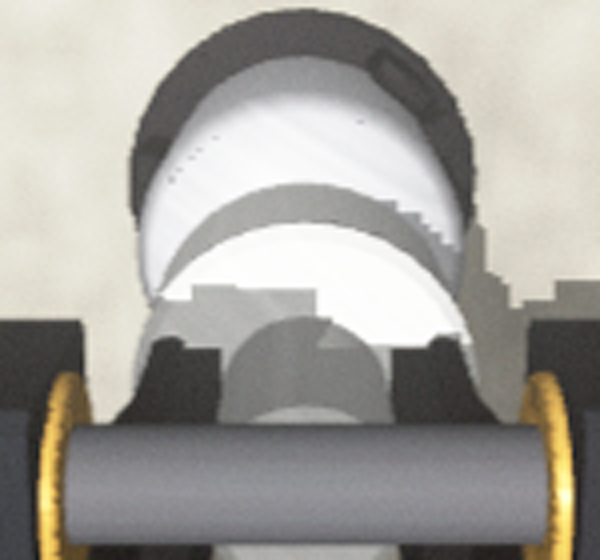

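Emit:
drive_tool(
  rows=[
    [[-0.002,0.003,0,0,255],[-0.002,0.003,0.01,0,255],[-0.002,0.003,0.02,0,255],[-0.002,0.003,0.025,0,255],[-0.002,0.003,0.03,0,255],[-0.002,0.003,0.03,0,255],[-0.002,0.003,0.03,0,255]],
  ],
)

```text
time: 13.02
position: [0.5807, -0.0311, 0.1379]
tool_rot: [-3.141, -0.035, -0.0]
ft_force: [-0.2, -0.1, -0.8]
grip_width: 0.258
```

Run:
```python
from h import *
plan([[.5807,-.0313,.138]])
s=grab('scene','s11.png')
g=cv2.GaussianBlur(cv2.cvtColor(s['img'],cv2.COLOR_BGR2GRAY),(3,3),0).astype(int)
for r in (178,180,182,204,207): print(r,g[r,230:266])
plan([])
```

```text
t 13.025 p [ 0.5807 -0.0311  0.1379] xang 1.26 tilt [ 2.e-04  1.e-04 -1.e+00] F [-0.25 -0.13 -0.78] w 0.258 q [-0.5   0.24  0.58  1.73 -0.14  1.21  0.15]
[0.5807, -0.0313, 0.138] -> [ 0.0001  0.0008 -0.0002]
178 [123 122 121 121 120 119 114 102  88  80  81  84  87  88  89  89  88  88
  89  93 105 120 129 127 118 108  99 100 109 119 123 124 124 125 125 126]
180 [117 117 117 118 117 116 111 100  86  77  76  80  83  85  86  88  90  90
  90  90  91  93  93  90  87  85  86  94 106 117 122 124 124 125 126 127]
182 [117 117 116 117 118 118 115 104  89  79  77  78  81  84  86  87  88  88
  88  88  87  86  85  83  82  83  87  95 107 117 121 124 126 126 125 124]
204 [112 113 113 109  96  79  69  68  70  72  73  76  78  79  81  84  88  91
  93  93  92  90  88  86  85  84  82  81  80  82  91 102 110 114 117 119]
207 [ 93  94  93  91  83  72  66  66  69  71  73  75  76  77  78  80  80  80
  80  79  79  79  79  79  78  78  78  78  78  83  92 105 115 118 118 117]
t 13.075 p [ 0.5806 -0.0311  0.138 ] xang 1.26 tilt [ 2.e-04  1.e-04 -1.e+00] F [ 0.15  0.23 -0.54] w 0.263 q [-0.5   0.24  0.58  1.73 -0.14  1.21  0.15]
```

Emit:
drive_tool(
  rows=[
    [[0,0,0.005,0,255],[0,0,0.01,0,255],[0,0,0.015,0,255],[0,0,0.02,0,255],[0,0,0.02,0,255]],
  ],
)

```text
time: 13.7
position: [0.5805, -0.031, 0.1317]
tool_rot: [-3.141, -0.035, 0.0]
ft_force: [1.3, -0.0, -0.7]
grip_width: 0.261
```

Emit:
drive_tool(
  rows=[
    [[0,0,0.003,0,255],[0,0,0.006,0,255],[0,0,0.008,0,255],[0,0,0.008,0,255]],
  ],
)

```text
time: 14.2
position: [0.5807, -0.031, 0.1295]
tool_rot: [-3.141, -0.035, -0.0]
ft_force: [-0.1, 0.6, 0.2]
grip_width: 0.263
```

Emit:
drive_tool(
  rows=[
    [[0,0,0.004,0,255],[0,0,0.008,0,255],[0,0,0.008,0,255]],
  ],
)

```text
time: 14.58
position: [0.5812, -0.0311, 0.1287]
tool_rot: [-3.141, -0.035, -0.002]
ft_force: [-2.0, 1.2, 7.6]
grip_width: 0.264
```

Emit:
drive_tool(
  rows=[
    [[0,0,0.004,0,255],[0,0,0.008,0,255],[0,0,0.008,0,255]],
  ],
)

```text
time: 14.95
position: [0.5818, -0.0313, 0.1278]
tool_rot: [-3.14, -0.034, -0.005]
ft_force: [-4.6, -0.1, 15.0]
grip_width: 0.261
```

Emit:
drive_tool(
  rows=[
    [[-0.004,0,0.002,0,255],[-0.004,0,0.004,0,255],[-0.004,0,0.004,0,255]],
  ],
)

```text
time: 15.32
position: [0.5814, -0.0311, 0.1261]
tool_rot: [-3.141, -0.035, -0.008]
ft_force: [-0.2, -0.9, 7.9]
grip_width: 0.263
```

Run:
```python
from h import *
plan([])
s=grab('scene','s12.png')
cv2.imwrite('pics/c12.png',cv2.resize(s['img'][150:220,215:280],None,fx=8,fy=8,interpolation=cv2.INTER_CUBIC))
```

```text
t 15.325 p [ 0.5814 -0.0311  0.1261] xang 1.26 tilt [ 4.8e-03  8.0e-04 -1.0e+00] F [-0.23 -0.94  7.93] w 0.263 q [-0.49  0.25  0.58  1.75 -0.15  1.18  0.15]
```

View pics/c12.png

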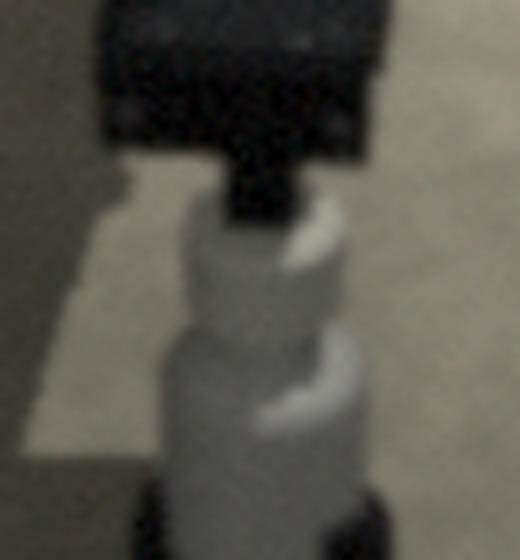

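Emit:
drive_tool(
  rows=[
    [[0,0,0.004,0,255],[0,0,0.008,0,255],[0,0,0.008,0,255]],
  ],
)

```text
time: 15.75
position: [0.5796, -0.0309, 0.1196]
tool_rot: [3.141, 0.035, 0.001]
ft_force: [5.4, 0.9, -8.9]
grip_width: 0.268
```

Emit:
drive_tool(
  rows=[
    [[0.003,0,0.003,0,255],[0.003,0,0.006,0,255],[0.003,0,0.006,0,255]],
  ],
)

```text
time: 16.12
position: [0.5799, -0.031, 0.119]
tool_rot: [-3.141, -0.035, 0.001]
ft_force: [2.4, 0.1, -5.4]
grip_width: 0.265
```

Emit:
drive_tool(
  rows=[
    [[0,0,0.004,0,255],[0,0,0.004,0,255]],
  ],
)

```text
time: 16.38
position: [0.5799, -0.0313, 0.1182]
tool_rot: [-3.141, -0.034, 0.001]
ft_force: [-0.4, -0.3, -0.4]
grip_width: 0.265
```

Emit:
drive_tool(
  rows=[
    [[0,0,0.004,0,255],[0,0,0.004,0,255]],
  ],
)

```text
time: 16.62
position: [0.5802, -0.0313, 0.1171]
tool_rot: [3.141, 0.034, 0.0]
ft_force: [-0.1, -0.5, 0.5]
grip_width: 0.265
```

Emit:
drive_tool(
  rows=[
    [[0,0,0.004,0,255],[0,0,0.004,0,255]],
  ],
)

```text
time: 16.88
position: [0.5803, -0.0312, 0.1161]
tool_rot: [-3.141, -0.034, -0.0]
ft_force: [-2.6, -0.1, 3.4]
grip_width: 0.265
```

Emit:
drive_tool(
  rows=[
    [[0,0,0.004,0,255],[0,0,0.004,0,255]],
  ],
)

```text
time: 17.12
position: [0.5803, -0.0313, 0.1153]
tool_rot: [-3.141, -0.034, -0.0]
ft_force: [-4.2, -1.3, 7.0]
grip_width: 0.266
```

Emit:
drive_tool(
  rows=[
    [[0,0,0.004,0,255],[0,0,0.004,0,255]],
  ],
)

```text
time: 17.38
position: [0.5803, -0.0312, 0.1146]
tool_rot: [-3.141, -0.034, -0.0]
ft_force: [-4.8, 0.2, 9.8]
grip_width: 0.265
```

Emit:
drive_tool(
  rows=[
    [[-0.003,0,0.002,0,255],[-0.003,0,0.004,0,255],[-0.003,0,0.004,0,255]],
  ],
)

```text
time: 17.75
position: [0.5803, -0.0313, 0.1141]
tool_rot: [-3.141, -0.034, -0.003]
ft_force: [-3.8, -0.1, 11.2]
grip_width: 0.263
```

Emit:
drive_tool(
  rows=[
    [[-0.002,0,0.001,0,255],[-0.002,0,0.001,0,255]],
  ],
)

```text
time: 18.0
position: [0.5803, -0.0313, 0.1141]
tool_rot: [-3.141, -0.034, -0.006]
ft_force: [-3.8, -0.7, 11.3]
grip_width: 0.261
```

Run:
```python
from h import *
plan([])
s=grab('scene','s13.png');w=grab('wrist','w13.png')
cv2.imwrite('pics/c13.png',cv2.resize(s['img'][150:220,215:280],None,fx=8,fy=8,interpolation=cv2.INTER_CUBIC))
cv2.imwrite('pics/d13.png',cv2.resize(w['img'][130:290,160:350],None,fx=4,fy=3.7,interpolation=cv2.INTER_CUBIC))
plan([])
g=cv2.GaussianBlur(cv2.cvtColor(s['img'],cv2.COLOR_BGR2GRAY),(3,3),0).astype(int)
print(g[180:205,247])
print([ (z,np.round(proj(s,[.5812+.025,-.0323,z])[1],1)) for z in(.090,.094,.097,.11)])
```

```text
t 18.0 p [ 0.5803 -0.0313  0.1141] xang 1.26 tilt [ 3.5e-03  6.0e-04 -1.0e+00] F [-3.85 -0.73 11.27] w 0.261 q [-0.49  0.26  0.58  1.76 -0.15  1.16  0.16]
t 18.1 p [ 0.5803 -0.0312  0.1141] xang 1.26 tilt [ 3.6e-03  6.0e-04 -1.0e+00] F [-3.21 -0.27 11.83] w 0.263 q [-0.49  0.26  0.58  1.76 -0.15  1.16  0.16]
[ 11  26  52  73  82  86  90  91  90  89  88  88  88  88  87  87  86  85
  85  91 100 108 108 102  92]
[(0.09, np.float64(197.7)), (0.094, np.float64(196.5)), (0.097, np.float64(195.5)), (0.11, np.float64(191.3))]
```

View pics/c13.png

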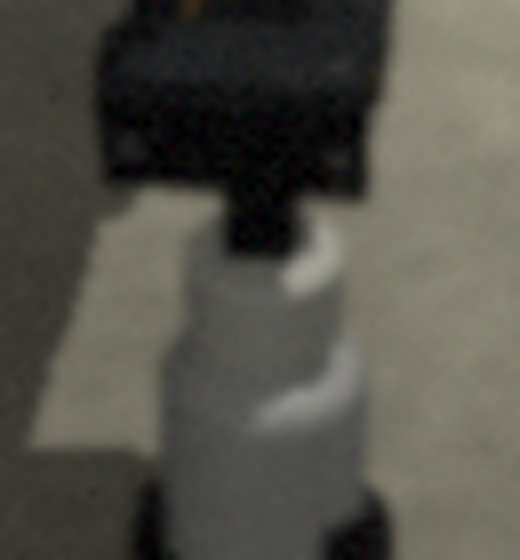

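View pics/d13.png

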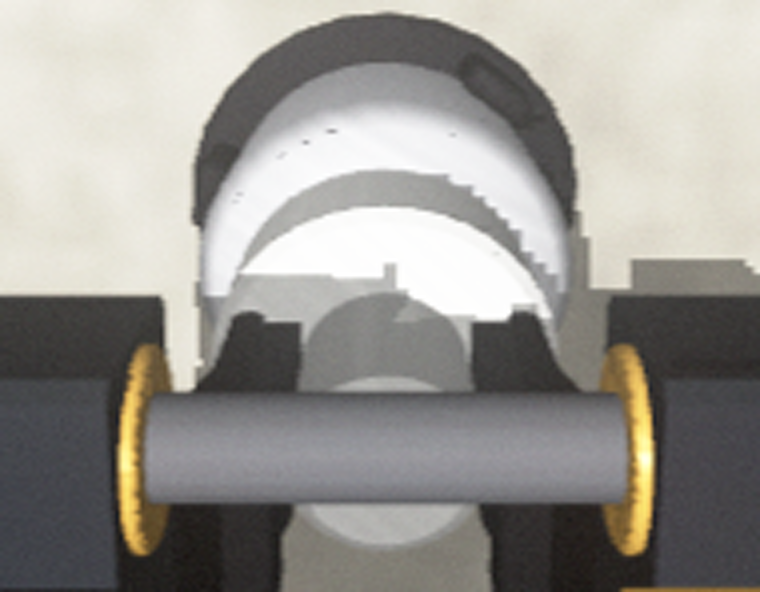

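View pics/s13.png

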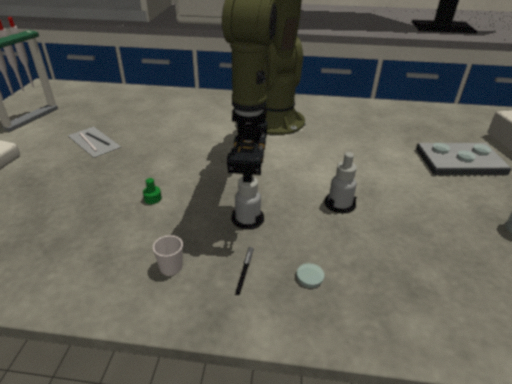

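Emit:
drive_tool(
  rows=[
    [[0.002,0,0.004,0,255],[0.002,0,0.004,0,255],[0.002,0,0.004,0,255],[0.002,0,0.004,0,255]],
  ],
)

```text
time: 18.6
position: [0.5803, -0.0312, 0.1132]
tool_rot: [-3.14, -0.034, -0.004]
ft_force: [-5.5, -0.5, 15.2]
grip_width: 0.26
```

```bash
python3 -c "
from h import *
plan([])
for i in range(4): ctrl.get_image('top'); s=ctrl.get_state();print(s['ft_force'],s['position'])"
```

```text
t 18.6 p [ 0.5803 -0.0312  0.1132] xang 1.25 tilt [ 2.3e-03  9.0e-04 -1.0e+00] F [-5.49 -0.54 15.22] w 0.26 q [-0.49  0.26  0.58  1.76 -0.15  1.16  0.16]
[-5.10040597 -0.25594572 14.73718478] [ 0.58035684 -0.03123522  0.11323586]
[-5.18660217  0.41380912 14.87425853] [ 0.58031679 -0.03126155  0.11320693]
[-4.61640949  0.35032155 14.70839452] [ 0.58031177 -0.03123825  0.11321517]
[-5.0422094   0.74720511 15.67727873] [ 0.58034921 -0.0312263   0.11324068]
```

```bash
python3 -c "
from h import *
print(ctrl.close_job()); plan([])"
```

```text
the job is handed in; nothing more can be done
None
the job is handed in; nothing more can be done
```

I set the aluminium lid on the open flask, pressed it past the click, and handed the job in at about 19 s with the gripper still holding it down. No verdict was reported.

- **Click:** the upward force rose to about 15 N on the catches. It then flipped to about −9 N as the lid dropped.
- **Gasket press:** after the click the force climbed at about 4 N per mm, which matches the gasket spring. It held steady at about 15 N, so the gasket should be about 3.7 mm down, short of its 5 mm end of travel. I could not read the gasket travel directly.
- **Other objects:** the last scene picture shows the closed flask, dish, cup, marker and green look-alike where they stood at the start. I took no fresh overview after the final 1 mm of pressing.

Two things did not go as expected:

- **First grasp missed:** the reported TCP height put the fingertips about 31 mm lower than they really were. The fingers closed over the top of the knob and pressed on it with about 18 N. The lid did not visibly move, and I corrected the height from the camera views before gripping it properly.
- **Sideways push at the end:** about 5 N remained along x, with a tool tilt of about 0.15°. The lid is therefore probably touching one side of the neck slightly, and friction there could be carrying part of the 15 N.

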